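Reload the packet stapler on the spice shelf

TASK

Reload the packet stapler that is screwed to the shelf with the full-length staple strip, not the short part-used stub: bring the strip in nose-up, tail against the spring follower, push the follower back and swing the strip down into the channel, then let go and press its nose end down until it snaps home: flat on the channel floor, legs down, held by the spring against the nose plate under the hold-down tab. Then slide the cover rail forward until it is fully shut. Leave the stub and the other things on the shelf where they are.

Things in the scene. Friction and masses are not known exactly. Their poses are not given: they have to be found in the camera images.
- stapler: Heavy-duty lever stapler screwed to the shelf (cannot move): base plate 290 x 70 x 10 mm, slim magazine above it. Origin: under the base, on its centre line, 125 from its nose-side end; +x runs along the magazine to the nose, +z up. x, y, z below are in this frame, in mm. Its lever is thrown back and stays so: 36 wide, from x -146, z 60 rising rearwards at 35 degrees to x -320, z 190.
- channel (a point): x 55, y 0, z 40: on the floor of the magazine's open-topped channel; a strip loaded properly has its origin here, its x along the stapler's. Channel along x from x 12 to x 100, 17 wide inside, side walls 2 thick and 15 high (to z 55), so only the strip's top 3 mm stand proud when home; nothing higher than the walls stands beside it within 60 mm.
- nose_top (a point): x 100, y 0, z 78: top edge of the nose plate's rear face, which ends the channel and against which the strip's leading end rests. Plate 26 wide, 4 thick (x 100 to 104), rising 38 above the channel floor.
- tab_edge (a point): x 94, y 0, z 60: rear lower edge of the hold-down tab, a tongue 17 wide and 2 thick reaching 6 back from the nose plate, its underside 20 above the channel floor. A strip let go with its nose end a little high is pushed forward by the spring against the tab's edge; pressed down it slips below and snaps forward to the nose plate.
- roof_edge (a point): x 12, y 0, z 63: front lower edge of the spring housing's roof (2 thick, 21 wide, underside 23 above the floor); the channel runs on below it. Roof edge to tab is 82, less than the strip's 90: the strip goes in nose-up (35 to 40 degrees clears the nose plate), its tail pushed back until 4 to 12 behind the roof edge while it is levelled, its nose behind the tab.
- follower_face (a point): Centre of the front face of the black spring follower (30 long, 14 wide, 17 high), 9 mm above the channel floor. At rest it stands at x 30 in the stapler frame.
- follower (a joint): Travel of the follower towards the rear, m: 0 at rest (face at x 30 mm), 0.036 at its stop; 0.020 with a full strip loaded. The spring pushes it to the nose with 3 N at rest, growing by 0.12 N per mm.
- rail (a joint): Travel of the sliding cover rail towards the nose, m: 0 fully open, 0.100 fully shut (front edge at x 97, by the nose plate); starts between 0 and 0.012, clear of the opening. An aluminium inverted U, 100 long, 26 wide, top at z 67.5, riding over the housing with about 3 N of friction; it stays where it is left.
- rail_tab (a point): Centre of the top (z 89) of the upright thumb tab near the rear end of the rail: 10 along x, 22 across, 22 tall. Its x is -95 plus the rail's travel in mm; shut it is at x 5.
- strip: The full staple strip: a steel inverted U, 90 long (x), 13 wide (y), 18 high (z), 60 g, lying crown up on the shelf. Origin: centre of its underside. Its two ends are alike: either may lead.
- stub: Part-used strip of the same section, only 45 mm long; not wanted. Origin: centre of its underside. The two strips may lie in either place.
- dabba: Round stainless tin with a clear acrylic lid and knob, 129 mm across, 101 high, to the right of the stapler. Origin under its centre.
- salt_pig: Ceramic salt pig, 112 mm across, 118 high, at the left of the shelf. Origin under its centre.
- scoop: Blue silicone scoop, about 155 x 50 x 28 mm, lying at the right front of the shelf. Origin on the shelf near its middle, x to the bowl.

How it is judged:
On the way:
1. the full strip lies seated in the channel, released, held by the follower against the nose, while the rail is still open (x of strip in the frame of stapler between 0.0515 and 0.0585 m and y of strip in the frame of stapler between -0.004 and 0.004 m and z of strip in the frame of stapler between 0.037 and 0.043 m and angle between the x axis of strip and the x axis of stapler, either way round below 0.07 rad and angle between strip's own z axis and vertical below 0.07 rad and value of joint follower above 0.016 m and value of joint rail below 0.03 m and contact force between the fingers and strip below 0.1 N), for 0.2 s.
At the end, for the whole second after the job is handed in: The full strip lies at rest, flat, crown up and straight (within 4 degrees) in the channel, its nose end within 3.5 mm of the nose plate and its underside within 3 mm of the channel floor, the follower pressed back by it at least 16 mm, and the rail shut to within 4 mm (x of strip in the frame of stapler between 0.0515 and 0.0585 m and y of strip in the frame of stapler between -0.004 and 0.004 m and z of strip in the frame of stapler between 0.037 and 0.043 m and angle between the x axis of strip and the x axis of stapler, either way round below 0.07 rad and angle between strip's own z axis and vertical below 0.07 rad and value of joint follower above 0.016 m and value of joint rail above 0.096 m and linear speed of strip below 0.02 m/s); the robot touches nothing.
It fails at once if the stub is moved (over 25 mm) (distance of stub from where it was at the start of the episode above 0.025 m).
It fails at once if the dabba is moved (over 25 mm) or tipped (distance of dabba from where it was at the start of the episode above 0.025 m or angle between dabba's own z axis and vertical above 0.3 rad).
It fails at once if the salt pig is moved (over 25 mm) or tipped (distance of salt_pig from where it was at the start of the episode above 0.025 m or angle between salt_pig's own z axis and vertical above 0.3 rad).
It fails at once if the scoop is moved (over 25 mm) (distance of scoop from where it was at the start of the episode above 0.025 m).
It also fails if it takes over 69 s, if anything falls off the work surface, if the arm or the gripper's body presses on something with over 40 N, if the wrist force passes 120 N, or if a joint passes its speed limit or range.

ROBOT

A 6-joint arm with a two-finger parallel gripper is mounted at the origin on the work surface. World frame = base frame: x ahead of the robot, y to its left, z up, the work surface at z = 0. Lengths are in m, angles in rad, forces in N, time in s.
With the tool pointing down it reaches from about 0.3 to 0.775 m from the base axis. Payload 14.6 kg.
Tool frame: the origin (TCP) lies midway between the tips of the shut fingers; the grasp point (between the pads) lies 19 mm behind it; z points along the fingers, y is the line along which they close (so a half turn about z gives the same grasp; the last joint's range is limited). The gripper opens to 94 mm and grips with 3 to 60 N. Pads are 16 mm wide; open, the fingers measure 119 mm over their backs; the gripper's body (75 mm by 177 mm) begins 78 mm behind the grasp point.
Start: joints at [1.109, 0.3, 1.521, -0, 1.321, -0.067], TCP at [0.212, 0.508, 0.205] pointing down, gripper open.
Joint ranges: [-3.03, 3.03], [-0.79, 2.21], [0.23, 2.52], [-1.04, 4.18], [0, 3.07], [-2.55, 2.55]. Speed limits (rad/s): [2.22, 2.22, 2.57, 3.14, 3.14, 3.14].

INTERFACE

Orientations are given as [roll, pitch, yaw] about the fixed x, y, z axes, in that order (R = Rz(yaw) Ry(pitch) Rx(roll)).
In Python, from station import ctrl gives the robot as it stands. The module is installed in compiled form; this text tells all that it offers.
- The arm moves only by the tool servo_tool, never from a script. Its argument "plan" is a list of rows, each a list of 7 numbers: the opening in per cent of the stroke, from 0 (shut) to 100 (fully open), then the shift along the tool's x, y, z in m, then the turn, a rotation vector about the tool's x, y, z in rad. A call has exactly 8 rows; each row shifts and turns the commanded pose from where the row before left it, along the tool's axes as they then stand; what a row does not reach is not made up. A row lasts 1/8 s, in which the tool goes at most 62.5 mm and 10.7 degrees, less where a joint would pass 70% of its speed; a pose out of reach is approached as far as the arm can. A call with a gripper value outside its range is refused whole. The fingers move at their own pace and stop on an object; "force" is the grip in N (left out, the last holds). Time passes only in rows, so rows that do not move let the fingers close, or fill a call up. It gives the time, the measured TCP pose, the force, the opening and the grip force at its end, in the units of the state.
- ctrl.get_obs(): the state, without advancing time (a new reading comes with each control period).
- ctrl.camera(name): name is "side" or "top" or "wrist"; returns a dict with "pixels" (480x640x3 uint8, red, green, blue), "z_map" (480x640 float32, m along the optical axis (not along the pixel's ray), 0 where there is no reading), "mtx" (3x3 intrinsics, pixels), "dist" ([k1, k2, p1, p2, k3] as OpenCV has them; the pictures are not rectified), "pose" (4x4, takes a point from camera to world coordinates). Camera axes: x right, y up, looking along -z (the intrinsics and any distortion apply to the point x, -y, -z); pixel columns grow to the right and rows downward; lengths in m; the calibration is good to about 2 mm. A picture is of the moment at which its call begins.
- ctrl.hand_in(): hands the job in; it is judged then, once.
The state is a dict: "time_s": time; "qpos": joint angles; "joint_vel": joint speeds; "tau": joint torques, N m; "ee_pos": TCP position; "eef_rot": TCP orientation; "force": force on the tool from outside, world axes, zero at the start; "moment": the same for the moment, N m; "grip_width": finger opening in m; "grip_force": force on a finger pad.
Only numpy, scipy, OpenCV 4.12 (cv2) and the standard library are available. Lean on these libraries where they do the work, as an engineer would, in place of code of your own. Each camera call takes 0.05 s, during which the arm holds its last target. There are 200 camera calls.

## Working session

There is one attempt and no reset: what is moved stays moved. The work goes in short steps, Python scripts to look and compute and a tool call to move; the robot and the scene stay as the last step left them, time stands still between calls to the robot, and variables do not carry over. Pictures are saved under pics/ and viewed, at most 10 in all, crops included, and the job is handed in when it is done.

Besides the shell and the picture viewer there is one more tool, called after "Request:" by a JSON object that holds its "method" and its "body". servo_tool: Moves the arm, as the interface text tells. Its arguments: {"type":"object","properties":{"plan":{"type":"array","items":{"type":"array","items":{"type":"number"}}},"force":{"type":"number"}},"required":["plan"]}

```bash
mkdir -p pics; cat > h.py <<'E'
import numpy as np, cv2
from scipy.spatial.transform import Rotation as R
from station import ctrl
def shot(name,fn=None):
    c=ctrl.camera(name)
    if fn: cv2.imwrite('pics/'+fn,c['pixels'][:,:,::-1])
    return c
def rays(c,uv):
    p=cv2.undistortPoints(np.array(uv,float).reshape(-1,1,2),c['mtx'],c['dist']).reshape(-1,2)
    d=np.c_[p[:,0],-p[:,1],-np.ones(len(p))]@c['pose'][:3,:3].T
    return c['pose'][:3,3],d
def onplane(c,uv,z):
    o,d=rays(c,uv); return o+d*((z-o[2])/d[:,2])[:,None]
def cloud(c):
    H,W=c['z_map'].shape; v,u=np.mgrid[0:H,0:W]
    o,d=rays(c,np.c_[u.ravel(),v.ravel()])
    P=o+d*c['z_map'].reshape(-1,1); P[c['z_map'].ravel()==0]=np.nan
    return P.reshape(H,W,3)
E
python3 - <<'E'
from h import *
s=ctrl.get_obs();print({k:np.round(v,3) for k,v in s.items()})
a=shot('top','t0.png');b=shot('side','s0.png')
np.savez('t0.npz',**a);np.savez('s0.npz',**b)
print(a['pose'].round(2),b['pose'].round(2))
E
```

```text
{'time_s': np.float64(0.0), 'qpos': array([ 1.109,  0.3  ,  1.522, -0.   ,  1.321, -0.067]), 'joint_vel': array([ 0.   , -0.001,  0.001,  0.001, -0.001,  0.   ]), 'tau': array([-1.0000e-03, -5.3178e+01, -3.5274e+01,  7.1000e-02,  2.4000e-02,
       -0.0000e+00]), 'ee_pos': array([0.211, 0.507, 0.205]), 'eef_rot': array([-3.14 , -0.   ,  2.747]), 'force': array([ 0.231, -0.106,  1.058]), 'moment': array([-0.007,  0.029, -0.025]), 'grip_force': np.float64(0.0), 'grip_width': np.float64(0.094)}
[[-0.02  0.99 -0.1   0.43]
 [-1.   -0.02 -0.02  0.04]
 [-0.02  0.1   0.99  1.33]
 [ 0.    0.    0.    1.  ]] [[ 0.71  0.5  -0.5  -0.29]
 [-0.71  0.48 -0.52 -0.81]
 [-0.01  0.72  0.69  1.37]
 [ 0.    0.    0.    1.  ]]
```

View pics/t0.png

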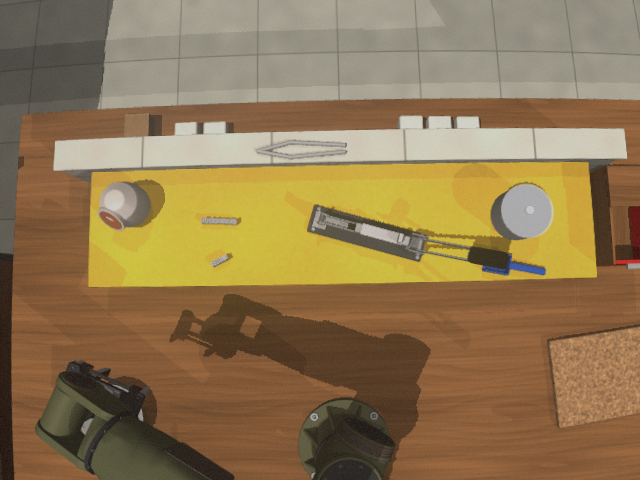

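View pics/s0.png

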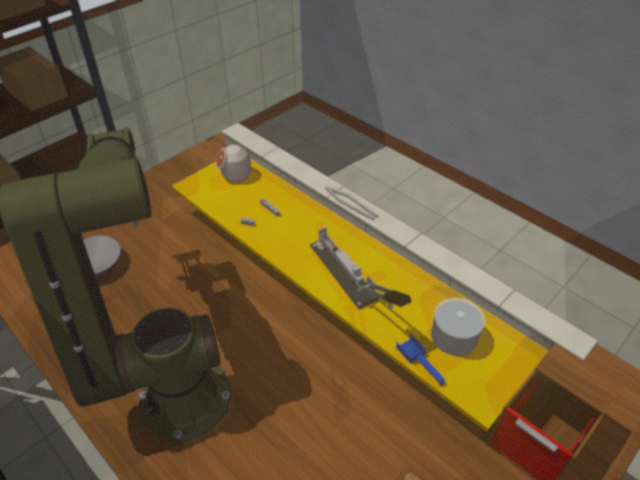

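The top view shows the full strip at (219,221), the stub at (221,260), the stapler with its nose at about (315,220) and the lever pointing right, the tin at (523,211) and the scoop at (515,267). In the side view the strip is at (270,207).

```bash
python3 - <<'E'
from h import *
a=dict(np.load('t0.npz'));P=cloud(a)
hsv=cv2.cvtColor(a['pixels'],cv2.COLOR_RGB2HSV)
sh=(hsv[...,0]>18)&(hsv[...,0]<35)&(hsv[...,1]>150)
q=P[170:285,95:590][sh[170:285,95:590]];print('shelf z',np.nanpercentile(q[:,2],[5,50,95]),np.nanmin(q,0),np.nanmax(q,0))
zs=np.nanmedian(q[:,2])
m=((hsv[...,1]<130)).astype(np.uint8);m[:168]=0;m[283:]=0;m[:,:92]=0;m[:,590:]=0
n,l,st,ce=cv2.connectedComponentsWithStats(m)
for i in range(1,n):
    if st[i,4]<30: continue
    v,u=np.nonzero(l==i);p=P[v,u];h=np.nanpercentile(p[:,2],[10,50,90])
    r=cv2.minAreaRect(onplane(a,np.c_[u,v],zs+.018 if st[i,4]<1000 else zs+.01)[:,:2].astype(np.float32))
    print(st[i],h.round(3),np.round(r[0],4),np.round(r[1],4),r[2])
im=a['pixels'][190:270,295:435,::-1];cv2.imwrite('pics/c.png',cv2.resize(im,None,fx=5,fy=5,interpolation=cv2.INTER_CUBIC))
E
```

```text
shelf z [0.11683614 0.12078019 0.12473155] [ 0.42988257 -0.6490089  -0.00658722] [0.73106102 0.64322183 0.30023652]
[ 92 168 116   4 267] [0.12  0.132 0.169] [0.7267 0.4895] [0.3053 0.0081] 88.09339904785156
[  97  182   54   49 1834] [0.17  0.217 0.235] [0.6356 0.5559] [0.1419 0.1244] 88.19273376464844
[ 491  183   63   57 2792] [0.16  0.206 0.209] [ 0.5983 -0.4539] [0.1378 0.1654] 24.110965728759766
[ 307  205  239   71 4350] [0.128 0.159 0.278] [ 0.514  -0.2107] [0.602  0.0743] 74.65097045898438
[201 217  36   8 234] [0.124 0.138 0.141] [0.5915 0.3064] [0.0891 0.016 ] 86.51287078857422
[210 254  19  13 119] [0.13  0.138 0.141] [0.4934 0.3047] [0.0156 0.0465] 25.584945678710938
```

View pics/c.png

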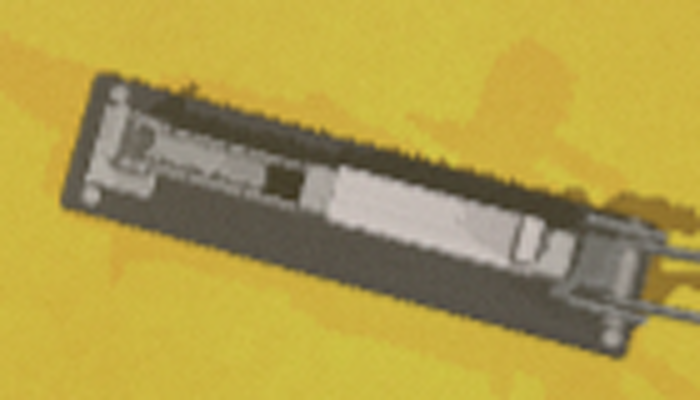

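```bash
cat >> h.py <<'E'
def pose():
    s=ctrl.get_obs(); return np.array(s['ee_pos']),R.from_euler('xyz',s['eef_rot']),s
def rows(tp,trpy,n,start=None):
    "rows of tool-frame shift+turn to a target, straight line, n rows"
    p,r,_=pose() if start is None else start
    t=R.from_euler('xyz',trpy); w=(r.inv()*t).as_rotvec()/n; d=(np.array(tp)-p)/n
    for i in range(n):
        print('  ',np.r_[r.inv().apply(d),w].round(4).tolist()); r=r*R.from_rotvec(w)
E
python3 - <<'E'
from h import *
p,r,s=pose()
rows([.211,.507,.30],[np.pi,0,2.747],2)
rows([.58,.28,.36],[np.pi,0,1.51],8,(np.array([.211,.507,.30]),r))
E
```

```text
[0.0001, -0.0004, -0.0475, -0.0005, -0.0, -0.0001]
   [0.0001, -0.0003, -0.0475, -0.0005, -0.0, -0.0001]Traceback (most recent call last):
  File "<stdin>", line 4, in <module>
  File "h.py", line 23, in rows
    p,r,_=pose() if start is None else start
    ^^^^^
ValueError: not enough values to unpack (expected 3, got 2)
```

```bash
python3 - <<'E'
from h import *
p,r,s=pose()
rows([.58,.29,.36],[np.pi,0,1.51],8,(np.array([.211,.507,.24]),r,0))
E
```

```text
[-0.053, -0.0073, -0.015, -0.0001, 0.0001, 0.1546]
   [-0.0535, 0.0009, -0.015, -0.0001, 0.0001, 0.1546]
   [-0.0527, 0.0092, -0.015, -0.0001, 0.0001, 0.1546]
   [-0.0507, 0.0172, -0.015, -0.0001, 0.0001, 0.1546]
   [-0.0474, 0.0248, -0.015, -0.0001, 0.0001, 0.1546]
   [-0.043, 0.0318, -0.015, -0.0001, 0.0001, 0.1546]
   [-0.0376, 0.038, -0.015, -0.0001, 0.0001, 0.1546]
   [-0.0313, 0.0434, -0.015, -0.0001, 0.0001, 0.1546]
```

Request:
{"method": "servo_tool", "body": {"plan": [[40,-0.053,-0.007,-0.03,0,0,0.155],[40,-0.053,0.001,-0.025,0,0,0.155],[40,-0.053,0.009,-0.02,0,0,0.155],[40,-0.051,0.017,-0.02,0,0,0.155],[40,-0.047,0.025,-0.015,0,0,0.155],[40,-0.043,0.032,-0.015,0,0,0.155],[40,-0.038,0.038,-0.015,0,0,0.155],[40,-0.031,0.043,-0.015,0,0,0.155]]}}

```text
time_s: 1.1
ee_pos: [0.5812, 0.2894, 0.3606]
eef_rot: [-3.141, 0.0, 1.502]
force: [0.2, 0.3, 0.5]
grip_width: 0.0374
grip_force: 0.0
```

```bash
python3 - <<'E'
from h import *
p,r,s=pose();print(p,s['eef_rot'],s['qpos'].round(2))
c=shot('wrist','w1.png');np.savez('w1.npz',**c)
print(c['pose'].round(3), c['mtx'].round(0))
print((r.inv().apply(c['pose'][:3,3]-p)).round(3))
E
```

```text
[0.58116344 0.28938982 0.36062846] [-3.14109692e+00  2.00482172e-04  1.50160946e+00] [0.41 0.49 0.91 0.   1.74 0.47]
[[ 0.998  0.067  0.018  0.585]
 [-0.069  0.964  0.256  0.365]
 [ 0.    -0.256  0.967  0.539]
 [ 0.     0.     0.     1.   ]] [[369.   0. 324.]
 [  0. 369. 239.]
 [  0.   0.   1.]]
[ 0.075 -0.001 -0.179]
```

View pics/w1.png

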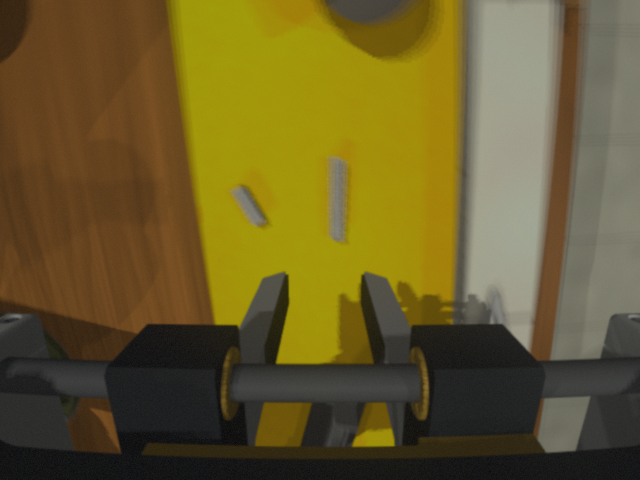

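The wrist view shows the full strip at (338,200) between columns 330 and 346, with the stub at (249,206) and the fingers at (275–375, 275) pointing at the shelf.

```bash
cat >> h.py <<'E'
def blobs(c,z,box,smax=110,amin=60):
    hsv=cv2.cvtColor(c['pixels'],cv2.COLOR_RGB2HSV); m=(hsv[...,1]<smax).astype(np.uint8)
    k=np.zeros_like(m);x0,y0,x1,y1=box;k[y0:y1,x0:x1]=1;m*=k
    n,l,st,ce=cv2.connectedComponentsWithStats(m)
    for i in range(1,n):
        if st[i,4]<amin: continue
        v,u=np.nonzero(l==i); q=onplane(c,np.c_[u,v],z)[:,:2]
        r=cv2.minAreaRect(q.astype(np.float32)); print(st[i],np.round(r[0],4),np.round(r[1],4),round(r[2],1))
E
python3 - <<'E'
from h import *
c=dict(np.load('w1.npz'));blobs(c,.138,(220,140,400,265));
P=cloud(c);print(np.nanmedian(P[170:230,334:342],(0,1)),np.nanmedian(P[170:230,280:310],(0,1)))
E
```

```text
[ 330  158   15   83 1058] [0.5948 0.3014] [0.0906 0.0149] 85.8
[233 188  32  38 555] [0.4976 0.3014] [0.0155 0.0462] 25.5
[0.59562595 0.30081866 0.13660032] [0.54685881 0.30242347 0.11933955]
```

Request:
{"method": "servo_tool", "body": {"plan": [[35,0.01,0.0032,0.035,0,0,0],[35,0.01,0.0032,0.035,0,0,0],[35,0.01,0.0032,0.035,0,0,0],[35,0.011,0.0032,0.035,0,0,0.004],[35,0,0,0.035,0,0,0],[35,0,0,0.035,0,0,0],[35,0,0,0.012,0,0,0],[35,0,0,0.0085,0,0,0]]}}

```text
time_s: 2.15
ee_pos: [0.5955, 0.3308, 0.1302]
eef_rot: [3.141, -0.0, 1.503]
force: [0.7, 0.1, 0.8]
grip_width: 0.0331
grip_force: 0.0
```

Request:
{"method": "servo_tool", "body": {"plan": [[0,0,0,0,0,0,0],[0,0,0,0,0,0,0],[0,0,0,0,0,0,0],[0,0,0,0,0,0,0],[0,0,0,0,0,0,0],[0,0,0,0,0,0,0],[0,0,0,0,0,0,0],[0,0,0,0,0,0,0]], "force": 55}}

```text
time_s: 3.15
ee_pos: [0.5956, 0.3308, 0.1311]
eef_rot: [3.14, -0.001, 1.503]
force: [-1.1, 0.1, 5.7]
grip_width: 0.012
grip_force: 54.9
```

```bash
python3 - <<'E'
from h import *
a=dict(np.load('t0.npz'))
uv=np.array([(97,75),(62,205),(622,357),(655,225)])/5+[294.6,189.6]
q=onplane(a,uv,.13);print(q.round(4))
for i in range(4): print(np.linalg.norm(q[i]-q[(i+1)%4]).round(4))
n=(q[0]+q[1])/2;b=(q[2]+q[3])/2;x=(n-b)/np.linalg.norm(n-b);print(n,b,np.degrees(np.arctan2(x[1],x[0])),'origin',n-.125*x)
d=x[:2]
# magazine points
for nm,p,z in [('noseplate',(120,130),.198),('follower front',(265,177),.17),('roofedge/rail front',(303,185),.185),('railfront',(330,195),.1875),('tab',(530,240),.209)]:
    w=onplane(a,[np.array(p)/5+[294.6,189.6]],z)[0]; e=w-(n-.125*x); print(nm,w.round(4),(e[:2]@d).round(4),(e[:2]@np.array([-d[1],d[0]])).round(4))
E
```

```text
[[ 0.6278  0.0686  0.13  ]
 [ 0.563   0.0869  0.13  ]
 [ 0.4826 -0.1874  0.13  ]
 [ 0.5475 -0.2062  0.13  ]]
0.0673
0.2859
0.0676
0.2863
[0.59539684 0.07775835 0.13      ] [ 0.51503821 -0.19679389  0.13      ] 73.68578735540862 origin [ 0.56028374 -0.04220861  0.13      ]
noseplate [0.5905 0.0565 0.198 ] 0.1032 -0.0012
follower front [ 0.5703 -0.012   0.17  ] 0.0318 -0.0011
roofedge/rail front [ 0.5644 -0.0292  0.185 ] 0.0136 -0.0003
railfront [ 0.5591 -0.0416  0.1875] 0.0002 0.0013
tab [ 0.5341 -0.1319  0.209 ] -0.0934 -0.0001
```

```bash
python3 - <<'E'
from h import *
p,r,s=pose()
rows([.563,-.0325,.23],[np.pi,0,1.286],8)
E
```

```text
[-0.0456, -0.001, -0.0124, 0.0002, -0.0001, 0.0271]
   [-0.0456, 0.0003, -0.0124, 0.0002, -0.0001, 0.0271]
   [-0.0456, 0.0015, -0.0124, 0.0002, -0.0001, 0.0271]
   [-0.0455, 0.0027, -0.0124, 0.0002, -0.0001, 0.0271]
   [-0.0454, 0.004, -0.0124, 0.0002, -0.0001, 0.0271]
   [-0.0453, 0.0052, -0.0124, 0.0002, -0.0001, 0.0271]
   [-0.0451, 0.0064, -0.0124, 0.0002, -0.0001, 0.0271]
   [-0.045, 0.0076, -0.0124, 0.0002, -0.0001, 0.0271]
```

Request:
{"method": "servo_tool", "body": {"plan": [[0,0,-0.001,-0.06,0,0,0.027],[0,-0.04,0,-0.04,0,0,0.027],[0,-0.053,0.0015,-0.03,0,0,0.027],[0,-0.054,0.003,-0.02,0,0,0.027],[0,-0.055,0.004,-0.019,0,0,0.027],[0,-0.055,0.005,0,0,0,0.027],[0,-0.055,0.006,0,0,0,0.027],[0,-0.052,0.008,0,0,0,0.027]]}}

```text
time_s: 4.15
ee_pos: [0.5559, -0.0345, 0.2992]
eef_rot: [3.141, 0.0, 1.286]
force: [0.8, 0.7, -0.9]
grip_width: 0.0116
grip_force: 54.9
```

```bash
python3 - <<'E'
from h import *
p,r,s=pose();print(p,s['eef_rot'],s['qpos'].round(2),s['grip_width'],s['force'])
c=shot('wrist','w2.png');np.savez('w2.npz',**c)
E
```

```text
[ 0.55585575 -0.03445054  0.29916783] [3.1412961e+00 4.8532976e-06 1.2857962e+00] [-0.13  0.26  1.35 -0.    1.53  0.16] 0.01158542387610163 [ 0.83638047  0.72663722 -0.9337883 ]
```

View pics/w2.png

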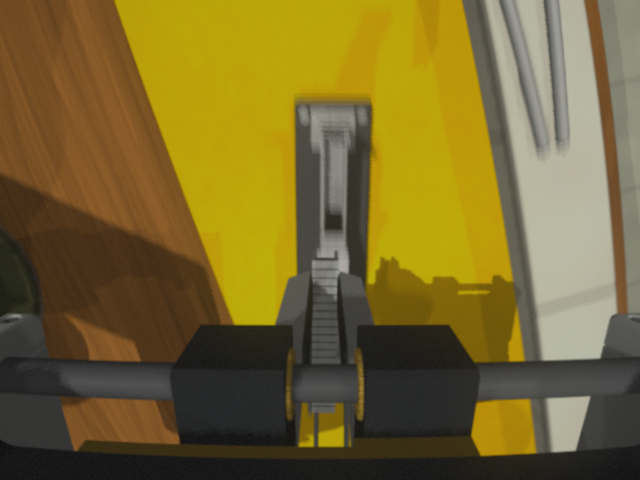

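The strip is held with its leading end at about (325,257). Beyond it are the follower at (334,221), the channel up to (333,130) and the nose plate at about (332,125). The base runs from columns 296 to 371.

```bash
python3 - <<'E'
from h import *
c=dict(np.load('w2.npz'));im=c['pixels'][90:290,270:400,::-1]
cv2.imwrite('pics/c2.png',cv2.resize(im,None,fx=4,fy=3,interpolation=cv2.INTER_CUBIC))
hsv=cv2.cvtColor(c['pixels'],cv2.COLOR_RGB2HSV)
m=(hsv[...,1]<110)
# base edges per row on z=.13
pts=[]
for v in range(110,250,6):
    u=np.nonzero(m[v,285:385])[0]+285; pts.append((u.min()-.5,v));pts.append((u.max()+.5,v))
q=onplane(c,pts,.13)[:,:2]; L=q[0::2];Rr=q[1::2]
for e in (L,Rr):
    f=cv2.fitLine(e.astype(np.float32),cv2.DIST_HUBER,0,.01,.01).ravel();s=np.sign(f[1]);print(np.degrees(np.arctan2(f[1]*s,f[0]*s)).round(2),f[2:].round(4))
mid=(L+Rr)/2;f=cv2.fitLine(mid.astype(np.float32),cv2.DIST_HUBER,0,.01,.01).ravel();print('mid',np.degrees(np.arctan2(f[1],f[0])),f, np.median(np.linalg.norm(L-Rr,axis=1)))
P=cloud(c)
for u,v in [(310,180),(360,180),(335,170),(335,110),(333,130),(325,262),(333,221),(400,180)]: print(u,v,np.nanmedian(P[v-1:v+2,u-1:u+2],(0,1)).round(4))
E
```

```text
73.21 [0.5453 0.0272]
73.38 [ 0.6054 -0.0072]
mid 73.34981 [0.28652772 0.95807195 0.5760844  0.01240752] 0.06747493650762668
310 180 [0.5532 0.008  0.1293]
360 180 [ 0.5983 -0.0052  0.1293]
335 170 [0.578  0.0127 0.1594]
335 110 [0.5922 0.0616 0.1356]
333 130 [0.5855 0.0449 0.1595]
325 262 [ 0.56   -0.0173  0.3059]
333 221 [ 0.5648 -0.0256  0.1769]
400 180 [ 0.6363 -0.0173  0.1192]
```

View pics/c2.png

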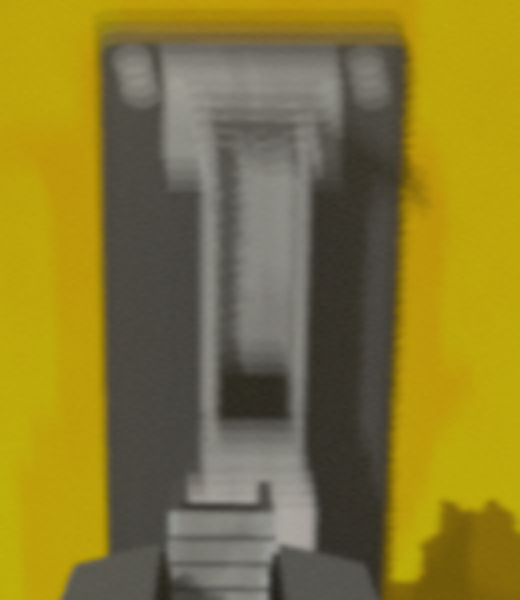

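The zoomed crop shows the channel walls at crop columns 200–217 and 292–310, the follower's black top at crop rows 375–418 and the strip's nose edge at row 508. There is some motion blur, so I'll take a still picture for the lengthwise measure.

```bash
python3 - <<'E'
from h import *
p,r,s=pose();print(p,s['eef_rot'],s['force'])
c=shot('wrist');np.savez('w3.npz',**c)
im=c['pixels'][90:290,270:400,::-1]
cv2.imwrite('pics/c3.png',cv2.resize(im,None,fx=4,fy=3,interpolation=cv2.INTER_CUBIC))
E
```

```text
[ 0.55535641 -0.03943211  0.29915181] [3.14112789e+00 1.53859364e-03 1.28103788e+00] [-0.93627839 -4.48945534 -0.36685733]
```

View pics/c3.png

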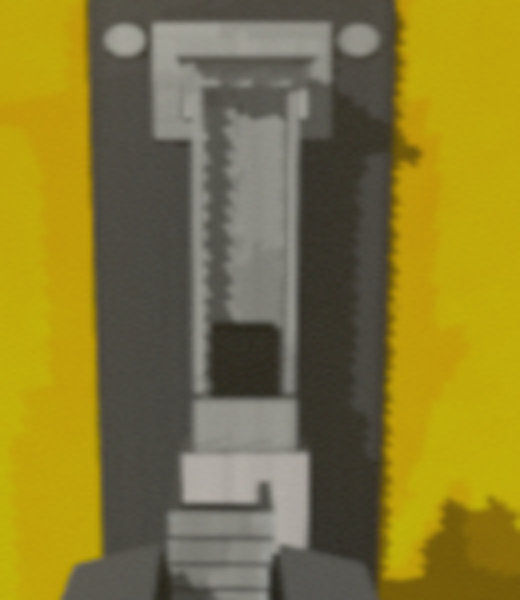

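```bash
python3 - <<'E'
from h import *
c=dict(np.load('w3.npz'));hsv=cv2.cvtColor(c['pixels'],cv2.COLOR_RGB2HSV);m=(hsv[...,1]<110)
pts=[]
for v in range(110,250,6):
    u=np.nonzero(m[v,280:385])[0]+280; pts+= [(u.min()-.5,v),(u.max()+.5,v)]
q=onplane(c,pts,.13)[:,:2]; mid=(q[0::2]+q[1::2])/2
f=cv2.fitLine(mid.astype(np.float32),cv2.DIST_HUBER,0,.01,.01).ravel();d=f[:2]*np.sign(f[1]);print('mid',np.degrees(np.arctan2(d[1],d[0])),f[2:])
col=m[60:150,310:350].mean(1)>.5; vn=60+np.argmax(col);print('nose end row',vn)
n=np.array([-d[1],d[0]])
def full(x,y): return (270+(x+.5)/4-.5,90+(y+.5)/3-.5)
b=onplane(c,[(331,vn-.5)],.13)[0,:2]
o=f[2:]+d*((b-f[2:])@d-.125);print('origin',o.round(4))
for nm,(x,y),z in [('plate rear top',(248,59),.198),('follower',(245,323),.177),('roof',(245,398),.185),('railfront',(220,452),.1875),('wallc',(246,250),.175),('wallc2',(246,150),.175),('wallc3',(245.5,370),.175)]:
    e=onplane(c,[full(x,y)],z)[0,:2]-o;print(nm,(e@d).round(4),(e@n).round(4))
p=np.array([0.55535641,-0.03943211,0.29915181]);r=R.from_euler('xyz',[3.1411,.0015,1.2810])
for z in (.305,.307): 
  e=onplane(c,[full(222,509),full(168,512),full(274,510)],z);print('strip nose in tool',r.inv().apply(e-p).round(4).tolist())
P=cloud(c);print(np.nanmedian(P[261:266,318:334].reshape(-1,3),0), r.inv().apply(np.nanmedian(P[261:266,318:334].reshape(-1,3),0)-p))
E
```

```text
mid 73.61238 [0.57569075 0.01398966]
nose end row 88
origin [ 0.5587 -0.0437]
plate rear top 0.1009 -0.0001
follower 0.0336 0.0001
roof 0.0144 0.0002
railfront -0.0001 0.0053
wallc 0.0532 -0.0002
wallc2 0.0795 -0.0002
wallc3 0.0201 -0.0001
strip nose in tool [[0.0189, -0.0008, -0.0059], [0.0184, -0.0075, -0.0059], [0.0188, 0.0056, -0.0059]]
strip nose in tool [[0.0196, -0.0008, -0.0079], [0.0191, -0.0074, -0.0079], [0.0194, 0.0055, -0.0079]]
[ 0.55965258 -0.02272585  0.30549076] [ 0.01722778 -0.00065377 -0.00636513]
```

```bash
cat >> h.py <<'E'
O=np.array([.5602,-.0424,.12]); YAW=1.2837
S=R.from_euler('z',YAW)
BX,BZ=-71.,11.
def tcp(bx,bz,th):
    th=np.radians(th);c,s=np.cos(th),np.sin(th)
    p=np.array([bx-BX*c-BZ*s,0,bz-BX*s+BZ*c])/1000
    r=S*R.from_matrix(np.array([[c,0,s],[0,-1,0],[s,0,-c]]))
    return O+S.apply(p),r
def plan(wps,start=None):
    "wps: (bx,bz,theta,n)"
    p,r,_=pose() if start is None else start
    for bx,bz,th,n in wps:
        P,Q=tcp(bx,bz,th);w=(r.inv()*Q).as_rotvec()/n;d=(P-p)/n
        for i in range(n):
            print('  ',np.r_[r.inv().apply(d),w].round(4).tolist());r=r*R.from_rotvec(w)
        p,r=P,Q
def where():
    p,r,s=pose();q=S.inv().apply(p-O)*1000;m=(S.inv()*r).as_matrix()
    th=np.arctan2(m[2,0],m[0,0]);c,sn=np.cos(th),np.sin(th)
    print('TCPst',q.round(2),'theta',np.degrees(th).round(2),'yawerr',np.degrees(m[1,0]).round(2),'rollerr',np.degrees(m[2,1]).round(2),'B',(q[0]+BX*c+BZ*sn).round(2),(q[2]+BX*sn-BZ*c).round(2),'F',(S.inv().apply(s['force'])).round(2),'t',s['time_s'],'w',s['grip_width'].round(4))
E
python3 - <<'E'
from h import *
where();plan([(46,95,38,8)])
print(tcp(46,42,38))
E
```

```text
Traceback (most recent call last):
  File "h.py", line 54, in where
    print('TCPst',q.round(2),'theta',np.degrees(th).round(2),'yawerr',np.degrees(m[1,0]).round(2),'rollerr',np.degrees(m[2,1]).round(2),'B',(q[0]+BX*c+BZ*sn).round(2),(q[2]+BX*sn-BZ*c).round(2),'F',(S.inv().apply(s['force'])).round(2),'t',s['time_s'],'w',s['grip_width'].round(4))
                                                                                                                                                                                                                                                               ^^^^^^^^^^^^^^^^^^^^^
AttributeError: 'float' object has no attribute 'round'
```

```bash
sed -i "s/s\['grip_width'\].round(4)/s['grip_width']/" h.py
python3 - <<'E'
from h import *
where();plan([(46,95,38,7)])
E
```

```text
TCPst [  4.16   5.79 179.13] theta -0.04 yawerr -0.12 rollerr 0.02 B -66.85 168.18 F [ 0.81 -0.18 -0.85] t 4.25 w 0.012225765417468155
   [0.013, 0.0008, 0.0045, 0.0001, 0.0948, -0.0003]
   [0.0125, 0.0008, 0.0057, 0.0001, 0.0948, -0.0003]
   [0.0119, 0.0008, 0.0069, 0.0001, 0.0948, -0.0003]
   [0.0112, 0.0008, 0.008, 0.0001, 0.0948, -0.0003]
   [0.0104, 0.0008, 0.009, 0.0001, 0.0948, -0.0003]
   [0.0095, 0.0008, 0.01, 0.0001, 0.0948, -0.0003]
   [0.0085, 0.0008, 0.0108, 0.0001, 0.0948, -0.0003]
```

Request:
{"method": "servo_tool", "body": {"plan": [[0,0.013,0.0008,0.0045,0,0.095,0],[0,0.0125,0.0008,0.0055,0,0.095,0],[0,0.012,0.0008,0.007,0,0.095,0],[0,0.011,0.0008,0.008,0,0.095,0],[0,0.0105,0.0008,0.009,0,0.095,0],[0,0.0095,0.0008,0.01,0,0.095,0],[0,0.0085,0.0008,0.011,0,0.095,0],[0,0,0,0,0,0,0]]}}

```text
time_s: 5.25
ee_pos: [0.5869, 0.0533, 0.2662]
eef_rot: [-3.139, -0.664, 1.285]
force: [-0.0, 0.1, -0.7]
grip_width: 0.0121
grip_force: 54.9
```

```bash
python3 - <<'E'
from h import *
where();c=shot('wrist','w4.png');np.savez('w4.npz',**c);where();plan([(46,60,38,4),(46,43,38,3)])
E
```

```text
TCPst [ 99.35   1.47 146.22] theta 38.06 yawerr 0.06 rollerr -0.14 B 50.24 93.78 F [ 0.14  0.04 -0.72] t 5.25 w 0.01214507575951042
TCPst [ 99.23   1.19 147.05] theta 37.99 yawerr 0.12 rollerr -0.05 B 50.04 94.69 F [ 0.39  0.19 -0.02] t 5.3 w 0.011949382630110477
   [-0.0061, 0.0003, 0.0062, -0.0007, 0.0001, 0.0005]
   [-0.0061, 0.0003, 0.0062, -0.0007, 0.0001, 0.0005]
   [-0.0061, 0.0003, 0.0062, -0.0007, 0.0001, 0.0005]
   [-0.0061, 0.0003, 0.0062, -0.0007, 0.0001, 0.0005]
   [-0.0035, 0.0, 0.0045, 0.0, 0.0, 0.0]
   [-0.0035, 0.0, 0.0045, 0.0, 0.0, 0.0]
   [-0.0035, 0.0, 0.0045, 0.0, 0.0, 0.0]
```

View pics/w4.png

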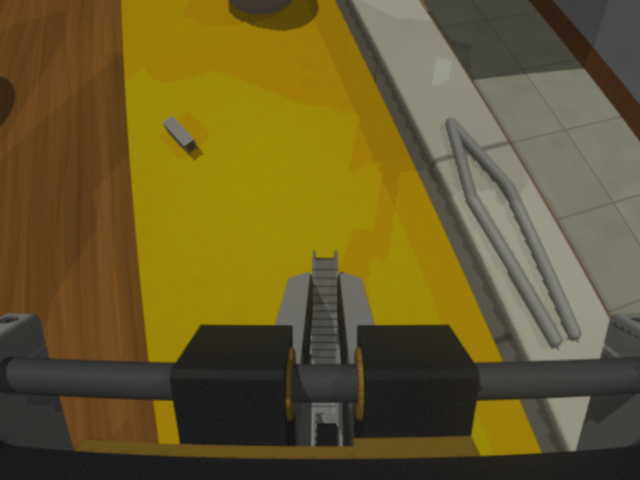

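The strip is still firmly held, tilted nose-up with its nose at (325,255). The channel and black follower below at (326,430) line up with it.

Request:
{"method": "servo_tool", "body": {"plan": [[0,-0.006,0.0003,0.006,0,0,0],[0,-0.006,0.0003,0.006,0,0,0],[0,-0.006,0.0003,0.006,0,0,0],[0,-0.006,0.0003,0.006,0,0,0],[0,-0.0035,0,0.0045,0,0,0],[0,-0.0035,0,0.0045,0,0,0],[0,-0.0035,0,0.0045,0,0,0],[0,0,0,0,0,0,0]]}}

```text
time_s: 6.3
ee_pos: [0.5872, 0.049, 0.2161]
eef_rot: [-3.141, -0.665, 1.286]
force: [-0.3, -0.5, -0.7]
grip_width: 0.0118
grip_force: 54.9
```

Request:
{"method": "servo_tool", "body": {"plan": [[0,0,0,0,0,0,0],[0,0,0,0,0,0,0],[0,0,0,0,0,0,0],[0,0,0,0,0,0,0],[0,0,0,0,0,0,0],[0,0,0,0,0,0,0],[0,0,0,0,0,0,0],[0,0,0,0,0,0,0]]}}

```text
time_s: 7.3
ee_pos: [0.5873, 0.049, 0.2165]
eef_rot: [-3.142, -0.665, 1.287]
force: [1.1, -0.7, -0.2]
grip_width: 0.0122
grip_force: 54.9
```

```bash
python3 - <<'E'
from h import *
where();plan([(46,41.5,38,4),(31,41,38,7)])
E
```

```text
TCPst [95.34 -0.15 96.48] theta 38.1 yawerr 0.14 rollerr -0.0 B 46.25 44.01 F [-0.36 -1.26 -0.24] t 7.3 w 0.012217555703101124
   [-0.0004, -0.0, 0.0005, -0.0005, -0.0004, 0.0006]
   [-0.0004, -0.0, 0.0005, -0.0005, -0.0004, 0.0006]
   [-0.0004, -0.0, 0.0005, -0.0005, -0.0004, 0.0006]
   [-0.0004, -0.0, 0.0005, -0.0005, -0.0004, 0.0006]
   [-0.0017, 0.0, -0.0013, 0.0, 0.0, 0.0]
   [-0.0017, 0.0, -0.0013, 0.0, 0.0, 0.0]
   [-0.0017, 0.0, -0.0013, 0.0, 0.0, 0.0]
   [-0.0017, 0.0, -0.0013, 0.0, 0.0, 0.0]
   [-0.0017, 0.0, -0.0013, 0.0, 0.0, 0.0]
   [-0.0017, 0.0, -0.0013, 0.0, 0.0, 0.0]
   [-0.0017, 0.0, -0.0013, 0.0, 0.0, 0.0]
```

Request:
{"method": "servo_tool", "body": {"plan": [[0,-0.0008,0,0.001,0,0,0],[0,-0.0008,0,0.001,0,0,0],[0,0,0,0,0,0,0],[0,0,0,0,0,0,0],[0,-0.0004,0,0.0005,0,0,0],[0,-0.0004,0,0.0005,0,0,0],[0,0,0,0,0,0,0],[0,0,0,0,0,0,0]]}}

```text
time_s: 8.3
ee_pos: [0.5874, 0.049, 0.2128]
eef_rot: [3.141, -0.665, 1.287]
force: [-0.5, 0.6, 1.2]
grip_width: 0.0119
grip_force: 54.9
```

```bash
python3 - <<'E'
from h import *
where()
E
```

```text
TCPst [95.38 -0.18 92.81] theta 38.11 yawerr 0.15 rollerr 0.01 B 46.3 40.33 F [0.39 0.66 1.18] t 8.3 w 0.011932831284326243
```

Request:
{"method": "servo_tool", "body": {"plan": [[0,-0.0004,0,0.0005,0,0,0],[0,0,0,0,0,0,0],[0,0,0,0,0,0,0],[0,0,0,0,0,0,0],[0,-0.0004,0,0.0005,0,0,0],[0,0,0,0,0,0,0],[0,0,0,0,0,0,0],[0,0,0,0,0,0,0]]}}

```text
time_s: 9.3
ee_pos: [0.5876, 0.0493, 0.2121]
eef_rot: [3.14, -0.666, 1.288]
force: [0.7, 4.0, 7.1]
grip_width: 0.0118
grip_force: 54.9
```

```bash
python3 - <<'E'
from h import *
where()
E
```

```text
TCPst [95.69 -0.3  92.06] theta 38.16 yawerr 0.18 rollerr 0.05 B 46.66 39.55 F [4.05 0.51 7.13] t 9.3 w 0.011844616412223657
```

Request:
{"method": "servo_tool", "body": {"plan": [[0,0.0008,0,-0.001,0,0,0],[0,-0.0016,0,-0.0012,0,0,0],[0,-0.0016,0,-0.0012,0,0,0],[0,-0.0016,0,-0.0012,0,0,0],[0,-0.0016,0,-0.0012,0,0,0],[0,-0.0016,0,-0.0012,0,0,0],[0,0,0,0,0,0,0],[0,0,0,0,0,0,0]]}}

```text
time_s: 10.3
ee_pos: [0.5846, 0.0396, 0.2127]
eef_rot: [3.141, -0.666, 1.287]
force: [0.5, 4.5, 4.5]
grip_width: 0.0121
grip_force: 54.9
```

```bash
python3 - <<'E'
from h import *
where()
for i in range(3): print(ctrl.get_obs()['force'])
plan([(31,41.2,38,4)])
E
```

```text
TCPst [85.51 -0.19 92.68] theta 38.14 yawerr 0.15 rollerr 0.01 B 36.46 40.18 F [4.5  0.79 4.48] t 10.3 w 0.012089383929870964
[0.51108952 4.5376608  4.48452691]
[0.51108952 4.5376608  4.48452691]
[0.51108952 4.5376608  4.48452691]
   [-0.0009, -0.0001, -0.001, -0.0005, -0.0006, 0.0007]
   [-0.0009, -0.0001, -0.001, -0.0005, -0.0006, 0.0007]
   [-0.0009, -0.0, -0.001, -0.0005, -0.0006, 0.0007]
   [-0.0009, -0.0, -0.001, -0.0005, -0.0006, 0.0007]
```

```bash
python3 - <<'E'
from h import *
print('a');plan([(31,41.2,38,3),(24.5,41.3,34,2),(18,41.3,30,2)])
p,r=tcp(18,41.3,30)
print('b');plan([(12,41.2,23,3),(7.5,41,17.5,3)],(p,r,0))
E
```

```text
a
   [-0.0012, -0.0001, -0.0013, -0.0006, -0.0008, 0.0009]
   [-0.0012, -0.0001, -0.0013, -0.0006, -0.0008, 0.0009]
   [-0.0012, -0.0001, -0.0013, -0.0006, -0.0008, 0.0009]
   [-0.0022, 0.0, 0.0004, 0.0, -0.0349, -0.0]
   [-0.0022, 0.0, 0.0005, 0.0, -0.0349, -0.0]
   [-0.0024, -0.0, 0.0007, 0.0, -0.0349, -0.0]
   [-0.0024, -0.0, 0.0008, 0.0, -0.0349, -0.0]
b
   [-0.0015, 0.0, 0.0019, -0.0, -0.0407, 0.0]
   [-0.0014, 0.0, 0.002, -0.0, -0.0407, 0.0]
   [-0.0013, 0.0, 0.0021, -0.0, -0.0407, 0.0]
   [-0.0012, -0.0, 0.0018, 0.0, -0.032, -0.0]
   [-0.0011, -0.0, 0.0018, 0.0, -0.032, -0.0]
   [-0.001, -0.0, 0.0018, 0.0, -0.032, -0.0]
```

Request:
{"method": "servo_tool", "body": {"plan": [[0,-0.0012,0,-0.0013,0,0,0],[0,-0.0012,0,-0.0013,0,0,0],[0,-0.0012,0,-0.0013,0,0,0],[0,-0.0022,0,0.0004,0,-0.035,0],[0,-0.0022,0,0.0005,0,-0.035,0],[0,-0.0024,0,0.0007,0,-0.035,0],[0,-0.0024,0,0.0008,0,-0.035,0],[0,0,0,0,0,0,0]]}}

```text
time_s: 11.3
ee_pos: [0.5815, 0.0292, 0.2063]
eef_rot: [3.141, -0.525, 1.288]
force: [2.5, 7.8, 3.2]
grip_width: 0.0122
grip_force: 54.9
```

```bash
python3 - <<'E'
from h import *
where();c=shot('wrist');where()
cv2.imwrite('pics/w5.png',c['pixels'][:,:,::-1])
print('b');plan([(12,41.2,23,3),(7.5,41,17.5,3)])
E
```

```text
TCPst [74.73 -0.1  86.31] theta 30.1 yawerr 0.2 rollerr 0.02 B 18.82 41.18 F [ 8.19 -0.17  3.21] t 11.3 w 0.012168003279541855
TCPst [74.71 -0.1  86.29] theta 30.13 yawerr 0.19 rollerr 0.01 B 18.83 41.14 F [ 8.47 -0.54  3.79] t 11.35 w 0.012153231068218077
b
   [-0.0017, -0.0, 0.0018, -0.0005, -0.0415, 0.0011]
   [-0.0016, -0.0, 0.0019, -0.0005, -0.0415, 0.0011]
   [-0.0015, -0.0, 0.0019, -0.0005, -0.0415, 0.0011]
   [-0.0012, -0.0, 0.0018, 0.0, -0.032, -0.0]
   [-0.0011, -0.0, 0.0018, 0.0, -0.032, -0.0]
   [-0.001, -0.0, 0.0018, 0.0, -0.032, -0.0]
```

Request:
{"method": "servo_tool", "body": {"plan": [[0,-0.0017,0,0.0018,0,-0.041,0.001],[0,-0.0016,0,0.0019,0,-0.041,0.001],[0,-0.0015,0,0.0019,0,-0.041,0.001],[0,-0.0012,0,0.0018,0,-0.032,0],[0,-0.0011,0,0.0018,0,-0.032,0],[0,-0.001,0,0.0018,0,-0.032,0],[0,0,0,0,0,0,0],[0,0,0,0,0,0,0]]}}

```text
time_s: 12.35
ee_pos: [0.5807, 0.0266, 0.1926]
eef_rot: [-3.14, -0.307, 1.284]
force: [2.9, 9.4, 2.8]
grip_width: 0.0121
grip_force: 54.9
```

```bash
python3 - <<'E'
from h import *
where();c=shot('wrist');np.savez('w6.npz',**c)
cv2.imwrite('pics/w6.png',cv2.resize(c['pixels'][180:340,240:410,::-1],None,fx=4,fy=3.5,interpolation=cv2.INTER_CUBIC))
plan([(5,41.,14,2),(2.2,40.9,10,2),(1.6,40.6,6.5,2)])
E
```

```text
TCPst [71.97 -0.16 72.62] theta 17.6 yawerr 0.02 rollerr -0.07 B 7.62 40.67 F [ 9.89 -0.15  2.82] t 12.35 w 0.012133755190914546
   [-0.0009, -0.0001, 0.0017, -0.0007, -0.0314, 0.0002]
   [-0.0009, -0.0001, 0.0017, -0.0007, -0.0314, 0.0002]
   [-0.0011, 0.0, 0.0022, 0.0, -0.0349, -0.0]
   [-0.001, 0.0, 0.0022, 0.0, -0.0349, -0.0]
   [-0.0001, -0.0, 0.0023, -0.0, -0.0305, 0.0]
   [0.0, -0.0, 0.0023, -0.0, -0.0305, 0.0]
```

View pics/w6.png

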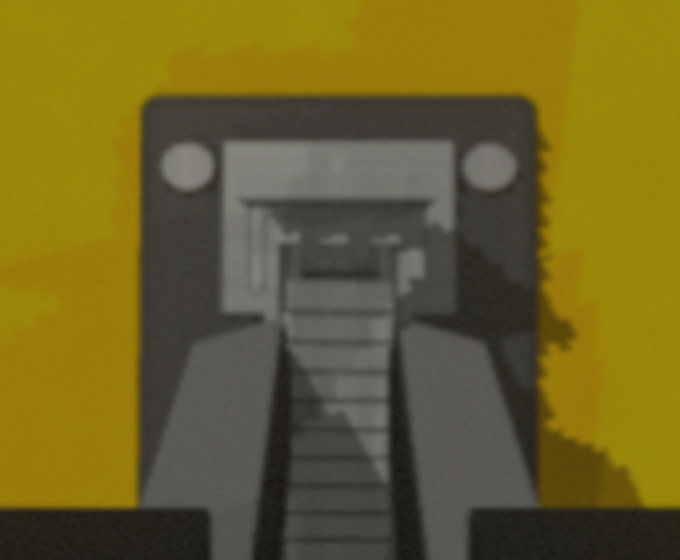

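The strip lies centred in the channel, with its nose edge at crop row 280 and the tab edge at about row 243, so there is a gap between them.

```bash
python3 - <<'E'
from h import *
c=dict(np.load('w6.npz'))
f=lambda x,y:(240+(x+.5)/4-.5,180+(y+.5)/3.5-.5)
for n,(x,y),z in [('nose',(338,280),.205),('tab',(340,243),.182),('plate top',(338,202),.198)]:
    print(n,S.inv().apply(onplane(c,[f(x,y)],z)-O).round(4))
E
```

```text
nose [[0.0879 0.0012 0.085 ]]
tab [[0.0936 0.0009 0.062 ]]
plate top [[0.0992 0.0012 0.078 ]]
```

Request:
{"method": "servo_tool", "body": {"plan": [[0,-0.001,0,0.0017,0,-0.031,0],[0,-0.001,0,0.0017,0,-0.031,0],[0,-0.0011,0,0.0022,0,-0.035,0],[0,-0.001,0,0.0022,0,-0.035,0],[0,0,0,0,0,0,0],[0,-0.0001,0,0.0023,0,-0.03,0],[0,0,0,0.0023,0,-0.03,0],[0,0,0,0,0,0,0]]}}

```text
time_s: 13.4
ee_pos: [0.5802, 0.0253, 0.179]
eef_rot: [-3.14, -0.114, 1.285]
force: [2.0, 7.5, 1.2]
grip_width: 0.0123
grip_force: 54.9
```

```bash
python3 - <<'E'
from h import *
where()
E
```

```text
TCPst [ 7.055e+01 -3.000e-02  5.900e+01] theta 6.53 yawerr 0.06 rollerr -0.09 B 1.27 40.0 F [7.75 0.22 1.18] t 13.4 w 0.012347369592052744
```

Request:
{"method": "servo_tool", "body": {"plan": [[35,0,0,0,0,0,0],[35,0,0,0,0,0,0],[35,0,0,0,0,0,0],[35,0,0,-0.005,0,0,0],[35,0,0,-0.01,0,0,0],[35,0,0,-0.01,0,0,0],[35,0,0,-0.01,0,0,0],[35,0,0,0,0,0,0]]}}

```text
time_s: 14.4
ee_pos: [0.5794, 0.0205, 0.2153]
eef_rot: [3.141, -0.114, 1.284]
force: [-0.1, -0.1, 0.3]
grip_width: 0.0333
grip_force: 0.0
```

```bash
cat >> h.py <<'E'
def to(x,z,th,n):
    "tool tip to stapler x,z (mm), tool pitch th"
    t=np.radians(th);c,s=np.cos(t),np.sin(t);p,r,_=pose()
    P=O+S.apply(np.array([x,0,z])/1000);Q=S*R.from_matrix(np.array([[c,0,s],[0,-1,0],[s,0,-c]]))
    w=(r.inv()*Q).as_rotvec()/n;d=(P-p)/n
    for i in range(n): print('  ',np.r_[r.inv().apply(d),w].round(4).tolist());r=r*R.from_rotvec(w)
E
python3 - <<'E'
from h import *
where();c=shot('wrist');np.savez('w7.npz',**c)
cv2.imwrite('pics/w7.png',cv2.resize(c['pixels'][120:340,240:410,::-1],None,fx=4,fy=2.7,interpolation=cv2.INTER_CUBIC))
to(78,95,0,8)
E
```

```text
TCPst [65.78 -0.56 95.27] theta 6.55 yawerr 0.02 rollerr 0.01 B -3.51 76.24 F [-0.11  0.08  0.28] t 14.4 w 0.03326212108355296
   [0.0015, -0.0, 0.0001, -0.0001, -0.0143, 0.0]
   [0.0015, -0.0, 0.0001, -0.0001, -0.0143, 0.0]
   [0.0015, -0.0, 0.0001, -0.0001, -0.0143, 0.0]
   [0.0015, -0.0, 0.0001, -0.0001, -0.0143, 0.0]
   [0.0015, -0.0, 0.0, -0.0001, -0.0143, 0.0]
   [0.0015, -0.0, 0.0, -0.0001, -0.0143, 0.0]
   [0.0015, -0.0, -0.0, -0.0001, -0.0143, 0.0]
   [0.0015, -0.0, -0.0, -0.0001, -0.0143, 0.0]
```

View pics/w7.png

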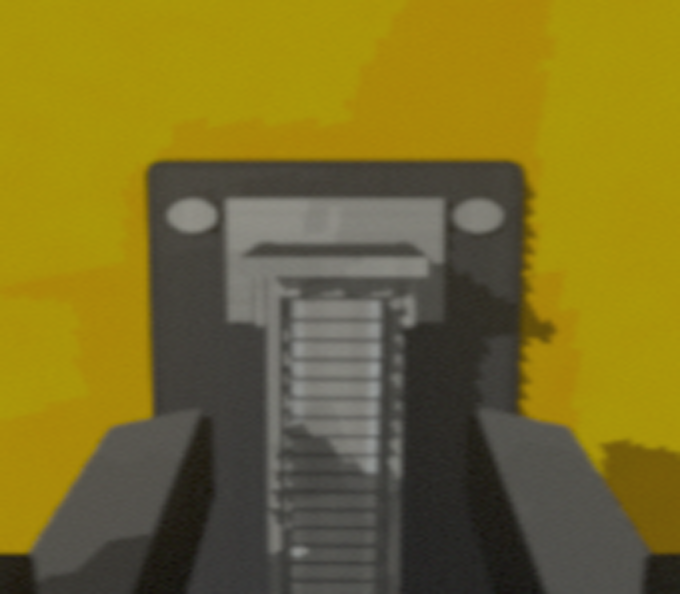

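The strip is in the channel, released and straight, with its nose at crop row 298, right at the tab's edge. Next I press it down.

Request:
{"method": "servo_tool", "body": {"plan": [[0,0.0015,0,0,0,-0.0143,0],[0,0.0015,0,0,0,-0.0143,0],[0,0.0015,0,0,0,-0.0143,0],[0,0.0015,0,0,0,-0.0143,0],[0,0.0015,0,0,0,-0.0143,0],[0,0.0015,0,0,0,-0.0143,0],[0,0.0015,0,0,0,-0.0143,0],[0,0.0015,0,0,0,-0.0143,0]], "force": 20}}

```text
time_s: 15.45
ee_pos: [0.5825, 0.0322, 0.215]
eef_rot: [-3.14, 0.001, 1.284]
force: [0.0, -0.9, 0.3]
grip_width: 0.0002
grip_force: 0.0
```

Request:
{"method": "servo_tool", "body": {"plan": [[0,0,0,0.006,0,0,0],[0,0,0,0.006,0,0,0],[0,0,0,0.006,0,0,0],[0,0,0,0.005,0,0,0],[0,0,0,0.003,0,0,0],[0,0,0,0.002,0,0,0],[0,0,0,0,0,0,0],[0,0,0,0,0,0,0]]}}

```text
time_s: 16.45
ee_pos: [0.5825, 0.0321, 0.1872]
eef_rot: [-3.141, 0.0, 1.284]
force: [0.0, 0.2, -0.0]
grip_width: 0.0003
grip_force: 0.0
```

```bash
python3 - <<'E'
from h import *
where()
E
```

```text
TCPst [77.77 -0.29 67.19] theta -0.02 yawerr 0.02 rollerr -0.06 B 6.76 56.21 F [ 0.16  0.03 -0.03] t 16.45 w 0.000252816371715919
```

Request:
{"method": "servo_tool", "body": {"plan": [[0,0,0,0.002,0,0,0],[0,0,0,0.002,0,0,0],[0,0,0,0.001,0,0,0],[0,0,0,0.001,0,0,0],[0,0,0,0.001,0,0,0],[0,0,0,0.001,0,0,0],[0,0,0,0,0,0,0],[0,0,0,0,0,0,0]]}}

```text
time_s: 17.45
ee_pos: [0.5823, 0.032, 0.1788]
eef_rot: [-3.14, 0.001, 1.284]
force: [0.3, 0.2, -0.3]
grip_width: 0.0005
grip_force: 0.0
```

```bash
python3 - <<'E'
from h import *
where()
E
```

```text
TCPst [77.56 -0.11 58.76] theta -0.04 yawerr 0.02 rollerr -0.1 B 6.55 47.81 F [ 0.29 -0.27 -0.33] t 17.45 w 0.0004677840816643479
```

Request:
{"method": "servo_tool", "body": {"plan": [[0,0,0,0.0007,0,0,0],[0,0,0,0.0007,0,0,0],[0,0,0,0.0006,0,0,0],[0,0,0,0,0,0,0],[0,0,0,0,0,0,0],[0,0,0,0,0,0,0],[0,0,0,0,0,0,0],[0,0,0,0,0,0,0]]}}

```text
time_s: 18.45
ee_pos: [0.5825, 0.032, 0.1783]
eef_rot: [-3.141, 0.0, 1.284]
force: [-5.5, 0.3, 10.1]
grip_width: 0.0004
grip_force: 5.5
```

```bash
python3 - <<'E'
from h import *
where()
E
```

```text
TCPst [77.7  -0.31 58.25] theta -0.02 yawerr 0.03 rollerr -0.01 B 6.7 47.27 F [-1.28  5.35 10.1 ] t 18.45 w 0.000390519258682815
```

Request:
{"method": "servo_tool", "body": {"plan": [[0,0,0,-0.02,0,0,0],[0,-0.005,0,-0.04,0,0,0],[0,-0.015,0,-0.04,0,0,0],[0,-0.02,0,-0.02,0,0,0],[0,-0.02,0,0,0,0,0],[0,-0.015,0,0,0,0,0],[0,0,0,0,0,0,0],[0,0,0,0,0,0,0]]}}

```text
time_s: 19.45
ee_pos: [0.5613, -0.0396, 0.2964]
eef_rot: [-3.139, 0.0, 1.284]
force: [-1.4, 0.7, -0.8]
grip_width: 0.0004
grip_force: 0.0
```

```bash
python3 - <<'E'
from h import *
where();c=shot('wrist','w8.png');np.savez('w8.npz',**c);P=S.inv().apply(cloud(c).reshape(-1,3)-O)*1000
g=c['pixels'].reshape(-1,3).mean(1)
for x in list(range(8,90,8))+list(range(88,108,1)):
    k=(abs(P[:,0]-x)<.8)&(abs(P[:,1]-.5)<4)
    if k.sum(): print(x,k.sum(),'z',np.median(P[k,2]).round(1),'grey',g[k].mean().round(0))
k=(P[:,2]>57)&(P[:,2]<66)&(P[:,0]>25)&(P[:,0]<90)&(abs(P[:,1])<12)
b=(P[k]);print('lateral',np.percentile(b[:,1],[3,50,97]).round(1))
to(-116,150,0,8)
E
```

```text
TCPst [  3.05  -0.29 176.38] theta -0.03 yawerr 0.03 rollerr -0.13 B -67.96 165.41 F [ 0.31  1.54 -0.79] t 19.45 w 0.0004369607970348924
8 51 z 199.9 grey 78.0
16 17 z 57.3 grey 125.0
24 329 z 297.4 grey 45.0
32 441 z 293.8 grey 51.0
40 20 z 57.1 grey 146.0
48 19 z 57.4 grey 148.0
56 21 z 57.5 grey 141.0
64 20 z 57.3 grey 136.0
72 20 z 57.6 grey 135.0
80 20 z 57.4 grey 149.0
88 20 z 57.3 grey 149.0
88 20 z 57.3 grey 149.0
89 20 z 57.5 grey 149.0
90 20 z 57.7 grey 130.0
91 20 z 57.8 grey 126.0
92 20 z 57.5 grey 126.0
93 23 z 57.5 grey 104.0
94 21 z 61.0 grey 104.0
95 27 z 61.2 grey 104.0
96 21 z 61.4 grey 96.0
97 21 z 61.4 grey 93.0
98 24 z 61.4 grey 88.0
99 22 z 61.4 grey 83.0
100 44 z 67.0 grey 107.0
101 31 z 77.3 grey 149.0
102 22 z 77.4 grey 151.0
103 22 z 77.6 grey 150.0
lateral [-4.9  1.4  7.8]
   [-0.0149, -0.0, 0.0033, -0.0003, 0.0, 0.0001]
   [-0.0149, -0.0, 0.0033, -0.0003, 0.0, 0.0001]
   [-0.0149, -0.0, 0.0033, -0.0003, 0.0, 0.0001]
   [-0.0149, -0.0, 0.0033, -0.0003, 0.0, 0.0001]
   [-0.0149, -0.0, 0.0033, -0.0003, 0.0, 0.0001]
   [-0.0149, -0.0, 0.0033, -0.0003, 0.0, 0.0001]
   [-0.0149, -0.0, 0.0033, -0.0003, 0.0, 0.0001]
   [-0.0149, -0.0, 0.0033, -0.0003, 0.0, 0.0001]
```

The crown is level at z≈57.4 all the way to beneath the tab, with no gap, so the strip is seated. Next is the rail.

Request:
{"method": "servo_tool", "body": {"plan": [[0,-0.02,0,0,0,0,0],[0,-0.02,0,0.005,0,0,0],[0,-0.02,0,0.005,0,0,0],[0,-0.02,0,0.01,0,0,0],[0,-0.02,0,0.01,0,0,0],[0,-0.019,0,0.01,0,0,0],[0,0,0,0,0,0,0],[0,0,0,0,0,0,0]]}}

```text
time_s: 20.5
ee_pos: [0.5278, -0.1538, 0.2573]
eef_rot: [-3.141, 0.0, 1.284]
force: [0.1, -0.2, -0.3]
grip_width: 0.0
grip_force: 0.0
```

```bash
python3 - <<'E'
from h import *
where();to(-116,74,0,6)
a=shot('top')
P=S.inv().apply(cloud(a).reshape(-1,3)-O)*1000
for x in range(-112,-60,4):
    k=(abs(P[:,0]-x)<2)&(abs(P[:,1])<6);print(x,k.sum(),np.sort(P[k,2]).round(0)[-6:])
E
```

```text
TCPst [-116.     -0.5   137.33] theta -0.02 yawerr 0.03 rollerr -0.06 B -187.0 126.35 F [-0.12 -0.17 -0.27] t 20.5 w 4.501288148867712e-05
   [0.0, -0.0001, 0.0106, -0.0002, 0.0, 0.0001]
   [0.0, -0.0001, 0.0106, -0.0002, 0.0, 0.0001]
   [0.0, -0.0001, 0.0106, -0.0002, 0.0, 0.0001]
   [0.0, -0.0001, 0.0106, -0.0002, 0.0, 0.0001]
   [0.0, -0.0001, 0.0106, -0.0002, 0.0, 0.0001]
   [-0.0, -0.0001, 0.0106, -0.0002, 0.0, 0.0001]
-112 20 [445. 446. 446. 446. 447. 447.]
-108 18 [445. 445. 446. 446. 446. 446.]
-104 18 [446. 446. 446. 446. 446. 447.]
-100 19 [445. 446. 447. 447. 447. 448.]
-96 18 [445. 445. 446. 446. 447. 447.]
-92 21 [446. 446. 446. 446. 446. 447.]
-88 31 [445. 445. 445. 446. 446. 447.]
-84 28 [446. 446. 446. 447. 447. 448.]
-80 25 [445. 446. 446. 446. 446. 447.]
-76 29 [445. 445. 446. 446. 446. 447.]
-72 20 [449. 449. 450. 450. 450. 451.]
-68 29 [450. 450. 450. 450. 451. 451.]
-64 28 [449. 449. 449. 450. 450. 451.]
```

Request:
{"method": "servo_tool", "body": {"plan": [[0,0,0,0.0105,0,0,0],[0,0,0,0.0105,0,0,0],[0,0,0,0.0105,0,0,0],[0,0,0,0.0105,0,0,0],[0,0,0,0.0105,0,0,0],[0,0,0,0.009,0,0,0],[0,0,0,0,0,0,0],[0,0,0,0,0,0,0]]}}

```text
time_s: 21.55
ee_pos: [0.5277, -0.1541, 0.1959]
eef_rot: [-3.141, 0.0, 1.284]
force: [-0.4, -0.4, -0.2]
grip_width: 0.0002
grip_force: 0.0
```

Request:
{"method": "servo_tool", "body": {"plan": [[0,0.002,0,0,0,0,0],[0,0.002,0,0,0,0,0],[0,0.002,0,0,0,0,0],[0,0.002,0,0,0,0,0],[0,0.002,0,0,0,0,0],[0,0.002,0,0,0,0,0],[0,0.002,0,0,0,0,0],[0,0.002,0,0,0,0,0]]}}

```text
time_s: 22.55
ee_pos: [0.5322, -0.1386, 0.1956]
eef_rot: [-3.14, 0.0, 1.284]
force: [-1.1, -3.0, 2.1]
grip_width: 0.0004
grip_force: 1.5
```

```bash
python3 - <<'E'
from h import *
where()
E
```

```text
TCPst [-100.16   -0.34   75.65] theta -0.03 yawerr 0.02 rollerr -0.06 B -171.17 64.68 F [-3.18  0.25  2.06] t 22.55 w 0.00043409779782368173
```

Request:
{"method": "servo_tool", "body": {"plan": [[0,0.008,0,0,0,0,0],[0,0.011,0,0,0,0,0],[0,0.011,0,0,0,0,0],[0,0.011,0,0,0,0,0],[0,0.011,0,0,0,0,0],[0,0.011,0,0,0,0,0],[0,0.011,0,0,0,0,0],[0,0.006,0,0,0,0,0]]}}

```text
time_s: 23.55
ee_pos: [0.5549, -0.0612, 0.1955]
eef_rot: [-3.14, 0.0, 1.285]
force: [1.2, -4.1, 3.0]
grip_width: 0.0007
grip_force: 1.6
```

Request:
{"method": "servo_tool", "body": {"plan": [[0,0.002,0,0,0,0,0],[0,0.001,0,0,0,0,0],[0,0.001,0,0,0,0,0],[0,0.001,0,0,0,0,0],[0,0.001,0,0,0,0,0],[0,0,0,0,0,0,0],[0,0,0,0,0,0,0],[0,0,0,0,0,0,0]]}}

```text
time_s: 24.55
ee_pos: [0.5564, -0.0561, 0.1955]
eef_rot: [-3.14, 0.0, 1.284]
force: [1.0, -2.2, 0.5]
grip_width: 0.0007
grip_force: 0.9
```

```bash
python3 - <<'E'
from h import *
where()
E
```

```text
TCPst [-14.2   -0.24  75.47] theta -0.02 yawerr 0.03 rollerr -0.08 B -85.2 64.49 F [-1.81 -1.59  0.54] t 24.55 w 0.000656941798209976
```

Request:
{"method": "servo_tool", "body": {"plan": [[0,0.001,0,0,0,0,0],[0,0.001,0,0,0,0,0],[0,0.001,0,0,0,0,0],[0,0.001,0,0,0,0,0],[0,0,0,0,0,0,0],[0,0,0,0,0,0,0],[0,0,0,0,0,0,0],[0,0,0,0,0,0,0]]}}

```text
time_s: 25.55
ee_pos: [0.5574, -0.0526, 0.1955]
eef_rot: [-3.14, 0.001, 1.284]
force: [-0.9, -6.0, 0.4]
grip_width: 0.0005
grip_force: 2.7
```

Request:
{"method": "servo_tool", "body": {"plan": [[0,0.001,0,0,0,0,0],[0,0.001,0,0,0,0,0],[0,0,0,0,0,0,0],[0,0,0,0,0,0,0],[0,0,0,0,0,0,0],[0,0,0,0,0,0,0],[0,0,0,0,0,0,0],[0,0,0,0,0,0,0]]}}

```text
time_s: 26.55
ee_pos: [0.5575, -0.0524, 0.1956]
eef_rot: [-3.14, 0.004, 1.283]
force: [-5.5, -16.7, 3.2]
grip_width: 0.0005
grip_force: 8.9
```

The force rose to 17 N with no further motion, so the rail is at its stop. I'll retreat and verify.

Request:
{"method": "servo_tool", "body": {"plan": [[0,-0.005,0,0,0,0,0],[0,-0.005,0,0,0,0,0],[0,-0.002,0,-0.02,0,0,0],[0,0,0,-0.04,0,0,0],[0,0,0,-0.04,0,0,0],[0,0,0,-0.02,0,0,0],[0,0,0,0,0,0,0],[0,0,0,0,0,0,0]]}}

```text
time_s: 27.55
ee_pos: [0.5546, -0.0618, 0.3142]
eef_rot: [-3.139, 0.0, 1.284]
force: [0.1, 0.3, -0.2]
grip_width: 0.0004
grip_force: 0.0
```

```bash
python3 - <<'E'
from h import *
where();c=shot('wrist','w9.png');P=S.inv().apply(cloud(c).reshape(-1,3)-O)*1000
for x in list(range(60,90,8))+list(range(90,107,1)):
    k=(abs(P[:,0]-x)<.8)&(abs(P[:,1]-.5)<4)
    if k.sum(): print(x,k.sum(),'z',np.median(P[k,2]).round(1))
k=(P[:,2]>83)&(P[:,2]<92)&(abs(P[:,1])<9)&(abs(P[:,0])<40);print('tab x',k.sum(),np.percentile(P[k,0],[3,50,97]) if k.sum() else 0)
E
```

```text
TCPst [-2.016e+01 -1.400e-01  1.942e+02] theta -0.02 yawerr 0.03 rollerr -0.18 B -91.16 183.23 F [ 0.28 -0.06 -0.18] t 27.55 w 0.00038892938099981925
60 20 z 67.0
68 20 z 67.1
76 20 z 67.0
84 19 z 66.8
90 22 z 66.5
91 20 z 66.8
92 21 z 67.1
93 24 z 66.7
94 20 z 67.1
95 22 z 67.2
96 23 z 66.9
97 10 z 66.8
98 10 z 60.8
99 30 z 61.4
100 49 z 70.1
101 26 z 77.3
102 20 z 77.3
103 20 z 77.0
104 6 z 76.5
tab x 308 [0.5144224  5.45329384 9.97383424]
```

The rail's front edge is at x≈97 and its tab is centred at x≈5, so it is fully shut.

```bash
python3 -c "
from station import ctrl
print(ctrl.hand_in())"
```

```text
the job is handed in; nothing more can be done
None
```

I loaded the full strip, pressed its nose end down, slid the cover rail fully shut and handed the job in. Just before the rail was shut, the depth readings showed the strip level and under the tab. I have no judging result, because the hand-in returned none.

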